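# Set the flip tags over the vial bins

## Robot

A 7-joint arm with a two-finger parallel gripper is mounted at the origin on a cart in front of the work surface, level with it; the furniture and walls round the work are solid. World frame = base frame: x ahead of the robot, y to its left, z up, the work surface at z = 0. Lengths are in m, angles in rad, forces in N, time in s.
With the tool pointing down it reaches from about 0.4 to 0.9 m from the base axis. Payload 5.6 kg.
Tool frame: the origin (TCP) lies at the centre of the arm's flange, where the gripper is bolted on; the fingertips stand 190 mm ahead of it and the grasp point (between the pads) lies 171 mm ahead of it; y points along the fingers, z is the direction in which the jaws open and shut, and the axes are right-handed (so a half turn about y gives the same grasp; the last joint's range is limited). The gripper opens to 92 mm and grips with 3 to 60 N. Pads are 20 mm wide; open, the fingers measure 128 mm over their backs; the gripper's body (75 mm by 189 mm) begins 69 mm behind the grasp point.
Start: joints at [-1.336, 0.468, -0.012, 1.603, 0.006, 1.071, -0.056], TCP at [0.178, 0.625, 0.405] pointing down, gripper open.
Joint ranges: [-2.53, 2.53], [-0.31, 2.02], [-1.57, 1.55], [0.28, 2.44], [-1.29, 4.43], [0.15, 1.84], [-2.92, 2.92]. Speed limits (rad/s): [2.57, 2.57, 3.14, 3.14, 3.14, 3.14, 3.14].

## Interface

Orientations are given as a 3x3 rotation matrix whose columns are the frame's x, y, z axes.
In Python, from workcell import bot, vision, order, spotter gives the robot as it stands. The module is installed in compiled form; this text tells all that it offers.
- The arm moves only by the tool drive_tool, never from a script. Its argument "moves" is a list of rows, each an object of numbers: "dx", "dy", "dz": the shift along the tool's x, y, z in units of 1000 mm (1.0 is 1000 mm); "yaw": the turn about the tool's y in units of 180 degrees (1.0 is 180 degrees). In form: [{"dx": .., "dy": .., "dz": .., "yaw": ..}, ...]. A call has 1 to 12 rows; each row is the pose to reach, as a shift and turn from the pose commanded when the call began, along the tool's axes at that moment, turning the shorter way round; what a row does not reach only later rows make up. A row lasts 1/10 s, in which the tool goes at most 50 mm and 8.59 degrees, less where a joint would pass 70% of its speed; a pose out of reach is approached as far as the arm can. A call with a number of a shift or a turn outside -1 to 1 is refused whole. A call with a gripper value outside its range is refused whole. "gripper" is the closure, from -1 (fully open) to 1 (shut), so that 0 is half open, set as the call begins (left out, the last holds). The fingers move at their own pace and stop on an object; the grip force is fixed at half the most. Time passes only in rows, so rows that repeat a pose let the fingers close. It gives the time, the measured TCP pose, the force and the opening at its end, in the units of the state.
- bot.get_obs(): the state, without advancing time (a new reading comes with each control period).
- vision.snapshot(name): name is "scene" or "top"; returns a dict with "frame" (480x640x3 uint8, red, green, blue), "intrinsics" (3x3 intrinsics, pixels), "distortion" ([k1, k2, p1, p2, k3] as OpenCV has them; the pictures are not rectified), "extrinsics" (4x4, takes a point from world to camera coordinates). Camera axes: x right, y down, z forward; pixel columns grow to the right and rows downward; lengths in m; the calibration is good to about 2 mm. A picture is of the moment at which its call begins. There is no depth.
- order.job_done(): hands the job in, once; it reports no verdict.
Trained networks look in a picture, given as the dict that the camera call returned (one of the last four; its "shot" number tells which), for a name from the list of things; names that differ only in an ending like _2 or _b are one class to them, and where a whole thing is asked for, a point or a joint stands for the part that bears it (a point fixed in the world has none). Each returns a list of dicts, best first, with "confidence" (0 to 1); they miss things now and then, are a little off and sometimes report something else, mostly with a low value. They report only what shows in the picture. A call takes as long as a camera call. They do not tell look-alikes from the thing itself.
- spotter.cut_out(label, picture): "pixels" (480x640 bool, what is visible of it) and "rect" ([centre column, centre row, width, height] in pixels, round what is visible of it).
The state is a dict: "t": time; "q": joint angles; "dq": joint speeds; "tau": joint torques, N m; "ee_pos": TCP position; "tool_rot": TCP orientation; "wrist_force": force on the tool from outside, world axes, zero at the start; "moment": the same for the moment, N m; "width": finger opening in m.
Only numpy, scipy, OpenCV 4.12 (cv2) and the standard library are available. Lean on these libraries where they do the work, as an engineer would, in place of code of your own. Each camera call takes 0.05 s, during which the arm holds its last target. There are 200 camera calls.

## Task

The hinged tags on the rail behind the vial bins are out of date. With a fingertip, gently push over whichever tags are wrong, like turning a page, until every full bin (three vials) shows the green face to the front at its tag and every other bin shows red, each tag lying fully over to its side. Pick nothing up and leave the vials standing where they are in their bins.

Things in the scene. Friction and masses are not known exactly. Their poses are not given: they have to be found in the camera images.
- tag_rail: aluminium rail, 444 mm long (along its y), 20x20 mm, its top 60 mm above the bench, on two feet; fixed. Origin on the bench under the middle of the rail; x points square away from the bins (to the back), y along the rail to the left as seen from the bins, z up. Four tag holders are clamped on it 110 mm apart; behind and above it is free.
- post_a: holder of tag_a, fixed on the rail; the bin it speaks for is straight in front, 48 mm to -x. Origin on the rail's top, 60 mm above the bench, axes as the rail's. Its 4 mm steel hinge pin starts 6 mm above the origin, leans 25 degrees back (to +x), 65 mm long. The tag on it: 2.6 mm plate from 13 to 60 mm along the pin, rounded free edge 45 mm from the pin, top edge about 120 mm above the bench.
- tag_a (a joint): turn of the tag on post_a round its leaning pin (rad), like a book page: 0 = fully right (free edge to -y and 15 degrees to the front), red face to the front; 1.31 = straight out to the front over the bin; 2.618 = fully left (free edge to +y and 15 degrees to the front), green face to the front. Swings freely (30 g, no spring) and falls to whichever side of the middle it is on.
- post_b: holder of tag_b, fixed on the rail; the bin it speaks for is straight in front, 48 mm to -x. Origin on the rail's top, 60 mm above the bench, axes as the rail's. Its 4 mm steel hinge pin starts 6 mm above the origin, leans 25 degrees back (to +x), 65 mm long. The tag on it: 2.6 mm plate from 13 to 60 mm along the pin, rounded free edge 45 mm from the pin, top edge about 120 mm above the bench.
- tag_b (a joint): turn of the tag on post_b round its leaning pin (rad), like a book page: 0 = fully right (free edge to -y and 15 degrees to the front), red face to the front; 1.31 = straight out to the front over the bin; 2.618 = fully left (free edge to +y and 15 degrees to the front), green face to the front. Swings freely (30 g, no spring) and falls to whichever side of the middle it is on.
- post_c: holder of tag_c, fixed on the rail; the bin it speaks for is straight in front, 48 mm to -x. Origin on the rail's top, 60 mm above the bench, axes as the rail's. Its 4 mm steel hinge pin starts 6 mm above the origin, leans 25 degrees back (to +x), 65 mm long. The tag on it: 2.6 mm plate from 13 to 60 mm along the pin, rounded free edge 45 mm from the pin, top edge about 120 mm above the bench.
- tag_c (a joint): turn of the tag on post_c round its leaning pin (rad), like a book page: 0 = fully right (free edge to -y and 15 degrees to the front), red face to the front; 1.31 = straight out to the front over the bin; 2.618 = fully left (free edge to +y and 15 degrees to the front), green face to the front. Swings freely (30 g, no spring) and falls to whichever side of the middle it is on.
- post_d: holder of tag_d, fixed on the rail; the bin it speaks for is straight in front, 48 mm to -x. Origin on the rail's top, 60 mm above the bench, axes as the rail's. Its 4 mm steel hinge pin starts 6 mm above the origin, leans 25 degrees back (to +x), 65 mm long. The tag on it: 2.6 mm plate from 13 to 60 mm along the pin, rounded free edge 45 mm from the pin, top edge about 120 mm above the bench.
- tag_d (a joint): turn of the tag on post_d round its leaning pin (rad), like a book page: 0 = fully right (free edge to -y and 15 degrees to the front), red face to the front; 1.31 = straight out to the front over the bin; 2.618 = fully left (free edge to +y and 15 degrees to the front), green face to the front. Swings freely (30 g, no spring) and falls to whichever side of the middle it is on.
- bin_yellow: open blue bin 40 mm (x) by 96 mm (y) by 34 mm high, wall 3 mm, room for three vials side by side along y; for vials with black cap and yellow content. Fixed in front of one of the four holders. Origin on the bench under its middle, axes as the rail's.
- bin_blue: open blue bin 40 mm (x) by 96 mm (y) by 34 mm high, wall 3 mm, room for three vials side by side along y; for vials with white cap and blue content. Fixed in front of one of the four holders. Origin on the bench under its middle, axes as the rail's.
- bin_pink: open blue bin 40 mm (x) by 96 mm (y) by 34 mm high, wall 3 mm, room for three vials side by side along y; for vials with black cap and pink content. Fixed in front of one of the four holders. Origin on the bench under its middle, axes as the rail's.
- bin_empty: open blue bin 40 mm (x) by 96 mm (y) by 34 mm high, wall 3 mm, room for three vials side by side along y; without vials. Fixed in front of one of the four holders. Origin on the bench under its middle, axes as the rail's.
- vial_yellow_1: loose screw-cap sample vial, 26 mm across, 60 mm high, standing in a bin (top 63 mm above the bench), with black cap and yellow content. Origin at the centre of its base.
- vial_yellow_2: loose screw-cap sample vial, 26 mm across, 60 mm high, standing in a bin (top 63 mm above the bench), with black cap and yellow content. Origin at the centre of its base.
- vial_yellow_3: loose screw-cap sample vial, 26 mm across, 60 mm high, standing in a bin (top 63 mm above the bench), with black cap and yellow content. Origin at the centre of its base.
- vial_blue_1: loose screw-cap sample vial, 26 mm across, 60 mm high, standing in a bin (top 63 mm above the bench), with white cap and blue content. Origin at the centre of its base.
- vial_blue_2: loose screw-cap sample vial, 26 mm across, 60 mm high, standing in a bin (top 63 mm above the bench), with white cap and blue content. Origin at the centre of its base.
- vial_pink_1: loose screw-cap sample vial, 26 mm across, 60 mm high, standing in a bin (top 63 mm above the bench), with black cap and pink content. Origin at the centre of its base.
Things that resemble listed ones, but are neither listed nor needed, are in the scene too. What is shaped like the bin_blue but orange is not meant. Leave any orange look-alike of the vial_blue_1 alone.

How it is judged:
At the end, for the whole second after the job is handed in: The tag straight behind the bin that holds three vials is turned fully to green (joint above 2.45 rad), the tags behind the three other bins are turned fully to red (joint below 0.17 rad), and every vial stands upright in its own bin ((horizontal distance between post_a and bin_yellow above 0.075 m or value of joint tag_a above 2.45 rad) and (horizontal distance between post_b and bin_yellow above 0.075 m or value of joint tag_b above 2.45 rad) and (horizontal distance between post_c and bin_yellow above 0.075 m or value of joint tag_c above 2.45 rad) and (horizontal distance between post_d and bin_yellow above 0.075 m or value of joint tag_d above 2.45 rad) and (horizontal distance between post_a and bin_blue above 0.075 m or value of joint tag_a below 0.17 rad) and (horizontal distance between post_b and bin_blue above 0.075 m or value of joint tag_b below 0.17 rad) and (horizontal distance between post_c and bin_blue above 0.075 m or value of joint tag_c below 0.17 rad) and (horizontal distance between post_d and bin_blue above 0.075 m or value of joint tag_d below 0.17 rad) and (horizontal distance between post_a and bin_pink above 0.075 m or value of joint tag_a below 0.17 rad) and (horizontal distance between post_b and bin_pink above 0.075 m or value of joint tag_b below 0.17 rad) and (horizontal distance between post_c and bin_pink above 0.075 m or value of joint tag_c below 0.17 rad) and (horizontal distance between post_d and bin_pink above 0.075 m or value of joint tag_d below 0.17 rad) and (horizontal distance between post_a and bin_empty above 0.075 m or value of joint tag_a below 0.17 rad) and (horizontal distance between post_b and bin_empty above 0.075 m or value of joint tag_b below 0.17 rad) and (horizontal distance between post_c and bin_empty above 0.075 m or value of joint tag_c below 0.17 rad) and (horizontal distance between post_d and bin_empty above 0.075 m or value of joint tag_d below 0.17 rad) and horizontal distance between each of vial_yellow_1, vial_yellow_2, vial_yellow_3 and bin_yellow below 0.045 m and angle between each of vial_yellow_1, vial_yellow_2, vial_yellow_3, vial_blue_1, vial_blue_2, vial_pink_1's own z axis and vertical below 0.2 rad and height (world z) of each of vial_yellow_1, vial_yellow_2, vial_yellow_3, vial_blue_1, vial_blue_2, vial_pink_1 below 0.012 m and horizontal distance between each of vial_blue_1, vial_blue_2 and bin_blue below 0.045 m and horizontal distance between vial_pink_1 and bin_pink below 0.045 m); the robot touches nothing.
It fails at once if a vial is shifted by more than 15 mm, tipped or lifted ((distance of vial_yellow_1 from where it was at the start of the episode above 0.015 m or angle between vial_yellow_1's own z axis and vertical above 0.35 rad) or (distance of vial_yellow_2 from where it was at the start of the episode above 0.015 m or angle between vial_yellow_2's own z axis and vertical above 0.35 rad) or (distance of vial_yellow_3 from where it was at the start of the episode above 0.015 m or angle between vial_yellow_3's own z axis and vertical above 0.35 rad) or (distance of vial_blue_1 from where it was at the start of the episode above 0.015 m or angle between vial_blue_1's own z axis and vertical above 0.35 rad) or (distance of vial_blue_2 from where it was at the start of the episode above 0.015 m or angle between vial_blue_2's own z axis and vertical above 0.35 rad) or (distance of vial_pink_1 from where it was at the start of the episode above 0.015 m or angle between vial_pink_1's own z axis and vertical above 0.35 rad)).
It fails at once if a tag or its holder is pushed with more than 20 N (contact force between any of the fingers, the arm and post_a above 20 N or contact force between any of the fingers, the arm and post_b above 20 N or contact force between any of the fingers, the arm and post_c above 20 N or contact force between any of the fingers, the arm and post_d above 20 N).
It also fails if it takes over 67 s, if anything falls off the work surface, if the arm or the gripper's body presses on something with over 40 N, if the wrist force passes 120 N, or if a joint passes its speed limit or range.

## Working session

There is one attempt and no reset: what is moved stays moved. The work goes in short steps, Python scripts to look and compute and a tool call to move; the robot and the scene stay as the last step left them, time stands still between calls to the robot, and variables do not carry over. Pictures are saved under pics/ and viewed, about 8 in all and at most 12, crops included, and the job is handed in when it is done.

Besides the shell and the picture viewer there is one more tool, called after ">>>" as a command line: name --argument value ..., lists and objects as JSON in quotes. drive_tool: Moves the arm, as the interface text tells. Shifts and turns lie within -1 to 1; 1 stands for 1000 mm of shift or 180 degrees of turn. Its arguments: {"type":"object","properties":{"moves":{"type":"array"},"gripper":{"type":"number"}},"required":["moves"]}

```bash
mkdir -p pics; python3 - <<'E'
from workcell import bot, vision, order, spotter
import cv2,numpy as np
o=bot.get_obs(); print(o['t'],o['ee_pos'],np.round(o['tool_rot'],3).tolist(),o['width'])
for n in ("scene","top"):
    s=vision.snapshot(n); cv2.imwrite(f"pics/{n}0.png",s["frame"][:,:,::-1])
    print(n,np.round(s["intrinsics"],1).tolist(),s["distortion"],np.round(s["extrinsics"],3).tolist())
    for l in ("tag_rail","post_a","bin_yellow","bin_blue","bin_pink","bin_empty","vial_yellow_1","vial_blue_1","vial_pink_1"):
        print(l,[(round(d["confidence"],2),np.round(d["rect"]).astype(int).tolist()) for d in spotter.cut_out(l,s)])
E
```

```text
0.0 [0.17825642 0.62483036 0.40374042] [[0.962, -0.0, 0.274], [-0.274, -0.002, 0.962], [0.0, -1.0, -0.002]] 0.09176518417343656
scene [[448.1, 0.0, 325.3], [0.0, 448.1, 238.0], [0.0, 0.0, 1.0]] [-0.0093244  0.         0.         0.         0.       ] [[0.749, -0.662, 0.005, -0.326], [-0.438, -0.501, -0.747, 0.284], [0.497, 0.557, -0.665, 0.647], [0.0, 0.0, 0.0, 1.0]]
tag_rail [(0.77, [377, 288, 184, 163])]
post_a [(0.58, [303, 208, 28, 46]), (0.57, [443, 311, 44, 50]), (0.56, [338, 233, 30, 53])]
bin_yellow [(0.82, [288, 249, 45, 37])]
bin_blue [(0.81, [411, 262, 42, 44]), (0.7, [360, 318, 54, 46]), (0.49, [321, 272, 15, 30]), (0.29, [372, 314, 14, 22])]
bin_pink [(0.88, [321, 277, 44, 51]), (0.26, [372, 313, 12, 28])]
bin_empty [(0.59, [279, 230, 12, 23])]
vial_yellow_1 [(0.77, [297, 246, 15, 20]), (0.76, [289, 238, 15, 31]), (0.56, [277, 229, 11, 22])]
vial_blue_1 [(0.91, [372, 313, 11, 24]), (0.8, [351, 294, 13, 32]), (0.67, [352, 348, 18, 33]), (0.67, [376, 288, 187, 165])]
vial_pink_1 [(0.72, [321, 271, 19, 28]), (0.47, [288, 238, 8, 28])]
top [[467.0, 0.0, 316.6], [0.0, 467.0, 
[... 193 characters left out ...]
.0, 1.0]]
tag_rail [(0.98, [347, 228, 244, 46])]
post_a [(0.91, [447, 203, 41, 41]), (0.89, [305, 218, 32, 38]), (0.75, [243, 227, 34, 34]), (0.66, [368, 214, 29, 37])]
bin_yellow [(0.87, [260, 261, 56, 29]), (0.44, [238, 224, 31, 20])]
bin_blue [(0.84, [348, 171, 51, 39]), (0.62, [378, 248, 52, 29])]
bin_pink [(0.55, [318, 256, 54, 35])]
bin_empty [(0.72, [435, 241, 57, 32]), (0.68, [452, 199, 35, 19]), (0.21, [393, 243, 14, 18])]
vial_yellow_1 [(0.78, [242, 262, 15, 15]), (0.73, [274, 259, 19, 18]), (0.73, [320, 254, 13, 20]), (0.72, [258, 260, 17, 13]), (0.28, [448, 205, 39, 39])]
vial_blue_1 [(0.8, [392, 244, 14, 17]), (0.67, [362, 248, 13, 15]), (0.6, [411, 280, 19, 14])]
vial_pink_1 []
```

```bash
python3 - <<'E'
import cv2
a=cv2.imread("pics/top0.png")[140:310,200:500]; cv2.imwrite("pics/top0c.png",cv2.resize(a,None,fx=2.6,fy=2.6,interpolation=cv2.INTER_CUBIC))
a=cv2.imread("pics/scene0.png")[170:390,230:490]; cv2.imwrite("pics/scene0c.png",cv2.resize(a,None,fx=2.7,fy=2.7,interpolation=cv2.INTER_CUBIC))
E
```

```text
(no output)
```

View pics/top0c.png

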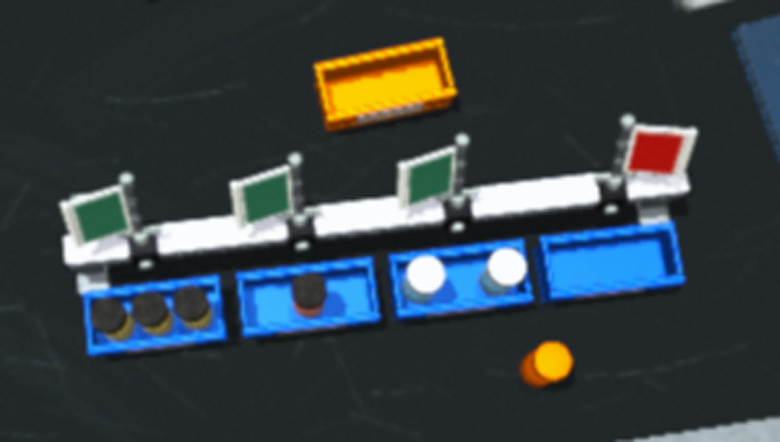

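View pics/scene0c.png

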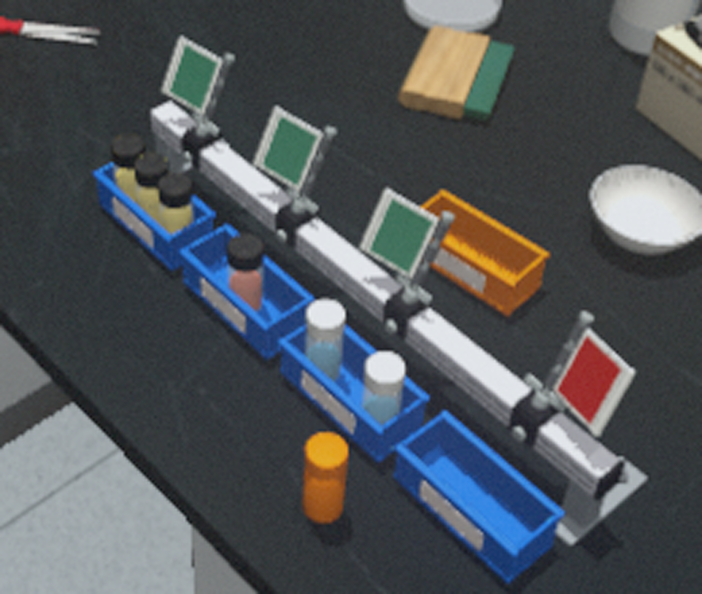

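```bash
cat > fit.py <<'E'
import numpy as np, cv2
from workcell import bot, vision
from scipy.optimize import least_squares
px={"top":np.array([[127,180],[295,160],[462,142],[627,122]])/2.6+[200,140],
    "scene":np.array([[229,60],[329,133],[446,219],[585,318]])/2.7+[230,170]}
S={n:vision.snapshot(n) for n in px}
def proj(n,P):
    s=S[n];E=np.array(s["extrinsics"])
    return cv2.projectPoints(P,cv2.Rodrigues(E[:3,:3])[0],E[:3,3],np.array(s["intrinsics"]),np.array(s["distortion"]))[0][:,0]
Y=np.array([.165,.055,-.055,-.165])
def pts(p,dx,z):
    c,s=np.cos(p[2]),np.sin(p[2]); R=np.array([[c,-s],[s,c]])
    return np.c_[np.c_[np.full(4,dx),Y]@R.T+p[:2],np.full(4,z)]
f=lambda p:np.concatenate([(proj(n,pts(p,.0275,.125))-px[n]).ravel() for n in px])
r=least_squares(f,[.5,0,0]);p=r.x
print("rail",p,"yaw deg",np.degrees(p[2]));print(np.round(f(p).reshape(2,4,2),1).tolist())
print("posts",np.round(pts(p,0,.06),4).tolist())
o=bot.get_obs();R=o["tool_rot"];t=o["ee_pos"]
c,s=np.cos(p[2]),np.sin(p[2]); Rr=np.array([[c,-s],[s,c]])
print("tool x dir deg",np.degrees(np.arctan2(R[1,0],R[0,0])), t)
# tool about y(down): + yaw turns tool x clockwise seen from above
for i,name in((2,"blue"),(1,"pink")):
    for w in((.06,.033,.22),(.06,.033,.097),(-.012,.033,.097),(-.014,-.022,.097),(-.014,-.022,.22)):
        P=np.r_[Rr@(np.array(w[:2])+[0,Y[i]])+p[:2],w[2]+.19]
        print(name,w,np.round(P,3),"tool",np.round(R.T@(P-t),3))
E
python3 fit.py
```

```text
rail [ 0.47811272 -0.04457456 -0.03147445] yaw deg -1.8033528819086515
[[[0.0, 0.1], [0.4, 0.3], [0.5, -0.1], [0.8, 0.3]], [[-0.6, -1.1], [-0.2, -0.9], [0.1, -1.0], [0.1, -0.1]]]
posts [[0.4833, 0.1203, 0.06], [0.4798, 0.0104, 0.06], [0.4764, -0.0995, 0.06], [0.4729, -0.2095, 0.06]]
tool x dir deg -15.920910073455737 [0.17828895 0.62506495 0.404671  ]
blue (0.06, 0.033, 0.22) [ 0.537 -0.068  0.41 ] tool [ 0.536 -0.005 -0.568]
blue (0.06, 0.033, 0.097) [ 0.537 -0.068  0.287] tool [ 0.536  0.118 -0.568]
blue (-0.012, 0.033, 0.097) [ 0.465 -0.066  0.287] tool [ 0.466  0.118 -0.586]
blue (-0.014, -0.022, 0.097) [ 0.462 -0.121  0.287] tool [ 0.477  0.118 -0.64 ]
blue (-0.014, -0.022, 0.22) [ 0.462 -0.121  0.41 ] tool [ 0.477 -0.005 -0.64 ]
pink (0.06, 0.033, 0.22) [0.541 0.041 0.41 ] tool [ 0.509 -0.005 -0.462]
pink (0.06, 0.033, 0.097) [0.541 0.041 0.287] tool [ 0.509  0.118 -0.462]
pink (-0.012, 0.033, 0.097) [0.469 0.044 0.287] tool [ 0.439  0.118 -0.479]
pink (-0.014, -0.022, 0.097) [ 0.465 -0.011  0.287] tool [ 0.45   0.118 -0.533]
pink (-0.014, -0.022, 0.22) [ 0.465 -0.011  0.41 ] tool [ 0.45  -0.005 -0.533]
```

>>> drive_tool --moves '[{"dx":0.536,"dy":-0.005,"dz":-0.568,"yaw":-0.078},{"dx":0.536,"dy":-0.005,"dz":-0.568,"yaw":-0.078},{"dx":0.536,"dy":-0.005,"dz":-0.568,"yaw":-0.078},{"dx":0.536,"dy":-0.005,"dz":-0.568,"yaw":-0.078},{"dx":0.536,"dy":-0.005,"dz":-0.568,"yaw":-0.078},{"dx":0.536,"dy":-0.005,"dz":-0.568,"yaw":-0.078},{"dx":0.536,"dy":-0.005,"dz":-0.568,"yaw":-0.078},{"dx":0.536,"dy":-0.005,"dz":-0.568,"yaw":-0.078},{"dx":0.536,"dy":-0.005,"dz":-0.568,"yaw":-0.078},{"dx":0.536,"dy":-0.005,"dz":-0.568,"yaw":-0.078},{"dx":0.536,"dy":-0.005,"dz":-0.568,"yaw":-0.078},{"dx":0.536,"dy":-0.005,"dz":-0.568,"yaw":-0.078}]' --gripper 1

```text
t: 2.3
ee_pos: [0.4551, 0.0905, 0.4091]
tool_rot: [[0.999, 0.001, 0.033], [-0.033, 0.001, 0.999], [0.001, -1.0, 0.001]]
wrist_force: [1.2, 0.9, 0.5]
width: 0.0004
```

>>> drive_tool --moves '[{"dx":0.085,"dz":-0.156},{"dx":0.085,"dz":-0.156},{"dx":0.085,"dz":-0.156},{"dx":0.085,"dz":-0.156},{"dx":0.085,"dz":-0.156},{"dx":0.085,"dz":-0.156},{"dx":0.085,"dz":-0.156}]'

```text
schema error: expected keys dx, dy, dz, yaw
```

```bash
cat > rel.py <<'E'
import numpy as np,cv2,sys
from workcell import bot,vision
o=bot.get_obs(); a=-.03147; c,s=np.cos(a),np.sin(a)
d=np.array([[c,s],[-s,c]])@(np.array(o["ee_pos"])[:2]-[.47811,-.04457])
print("t",o["t"],"x rel post %.4f y rel blue %.4f y rel pink %.4f tip z %.4f"%(d[0],d[1]+.055,d[1]-.055,o["ee_pos"][2]-.19),o["wrist_force"])
if len(sys.argv)>1:
    n,out=sys.argv[1:3]
    b=(slice(140,310),slice(200,500)) if n=="top" else (slice(130,390),slice(230,490))
    cv2.imwrite(out,cv2.resize(np.ascontiguousarray(vision.snapshot(n)["frame"][b][:,:,::-1]),None,fx=2.3,fy=2.3,interpolation=cv2.INTER_CUBIC))
E
python3 rel.py
```

```text
t 2.3 x rel post -0.0272 y rel blue 0.1893 y rel pink 0.0793 tip z 0.2191 [1.2356328  0.89045516 0.46616725]
```

>>> drive_tool --moves '[{"dx":0.086,"dy":0,"dz":-0.156,"yaw":0},{"dx":0.086,"dy":0,"dz":-0.156,"yaw":0},{"dx":0.086,"dy":0,"dz":-0.156,"yaw":0},{"dx":0.086,"dy":0,"dz":-0.156,"yaw":0},{"dx":0.086,"dy":0,"dz":-0.156,"yaw":0},{"dx":0.086,"dy":0,"dz":-0.156,"yaw":0},{"dx":0.086,"dy":0,"dz":-0.156,"yaw":0}]'

```text
t: 3.0
ee_pos: [0.5351, -0.0648, 0.4084]
tool_rot: [[1.0, -0.001, 0.031], [-0.031, 0.001, 1.0], [-0.001, -1.0, 0.001]]
wrist_force: [-0.4, -0.4, -0.9]
width: 0.0005
```

```bash
python3 rel.py scene pics/s1.png
```

```text
t 3.0 x rel post 0.0576 y rel blue 0.0365 y rel pink -0.0735 tip z 0.2184 [-0.43673328 -0.35403279 -0.88042413]
```

View pics/s1.png

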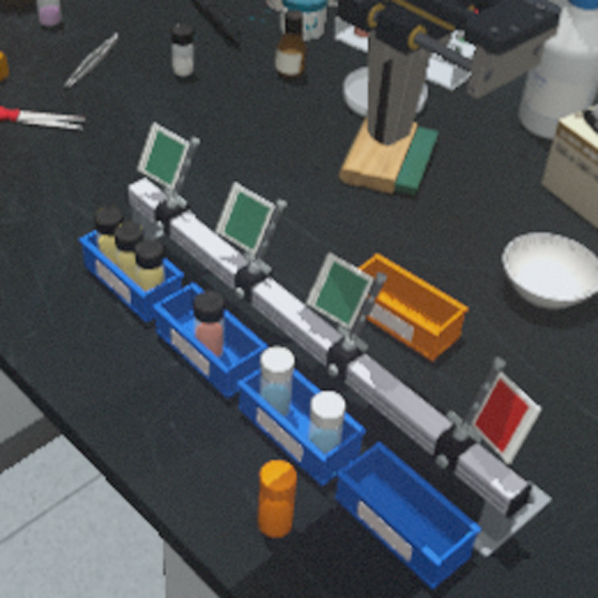

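The closed fingers (tip at about (390,135)) hang above and behind the blue bin's tag at (342,290). The rail and vials haven't moved, so I'm descending.

>>> drive_tool --moves '[{"dx":0,"dy":0.03,"dz":-0.003,"yaw":0},{"dx":0,"dy":0.06,"dz":-0.003,"yaw":0},{"dx":0,"dy":0.09,"dz":-0.003,"yaw":0},{"dx":0,"dy":0.12,"dz":-0.003,"yaw":0},{"dx":0,"dy":0.12,"dz":-0.003,"yaw":0},{"dx":0,"dy":0.12,"dz":-0.003,"yaw":0}]'

```text
t: 3.65
ee_pos: [0.5354, -0.0684, 0.2889]
tool_rot: [[1.0, -0.0, 0.031], [-0.031, 0.0, 1.0], [-0.001, -1.0, 0.0]]
wrist_force: [0.6, -0.3, 0.6]
width: 0.0001
```

```bash
python3 rel.py
```

```text
t 3.65 x rel post 0.0580 y rel blue 0.0330 y rel pink -0.0770 tip z 0.0989 [ 0.63214063 -0.34782314  0.60878631]
```

Now push to the front, gently (70 mm in 8 mm rows).

>>> drive_tool --moves '[{"dx":-0.008,"dy":0,"dz":0,"yaw":0},{"dx":-0.016,"dy":0,"dz":0,"yaw":0},{"dx":-0.022,"dy":0,"dz":0,"yaw":0},{"dx":-0.028,"dy":0,"dz":0,"yaw":0},{"dx":-0.034,"dy":0,"dz":0,"yaw":0},{"dx":-0.04,"dy":0,"dz":0,"yaw":0},{"dx":-0.046,"dy":0,"dz":0,"yaw":0},{"dx":-0.052,"dy":0,"dz":0,"yaw":0},{"dx":-0.058,"dy":0,"dz":0,"yaw":0},{"dx":-0.064,"dy":0,"dz":0,"yaw":0},{"dx":-0.07,"dy":0,"dz":0,"yaw":0},{"dx":-0.07,"dy":0,"dz":0,"yaw":0}]'

```text
t: 4.85
ee_pos: [0.4645, -0.0669, 0.2884]
tool_rot: [[0.999, -0.001, 0.033], [-0.033, 0.0, 0.999], [-0.001, -1.0, 0.0]]
wrist_force: [-0.4, 0.1, 0.4]
width: 0.0004
```

```bash
python3 rel.py scene pics/s2.png
```

```text
t 4.85 x rel post -0.0129 y rel blue 0.0322 y rel pink -0.0778 tip z 0.0984 [-0.38319404  0.07762548  0.38244519]
```

View pics/s2.png

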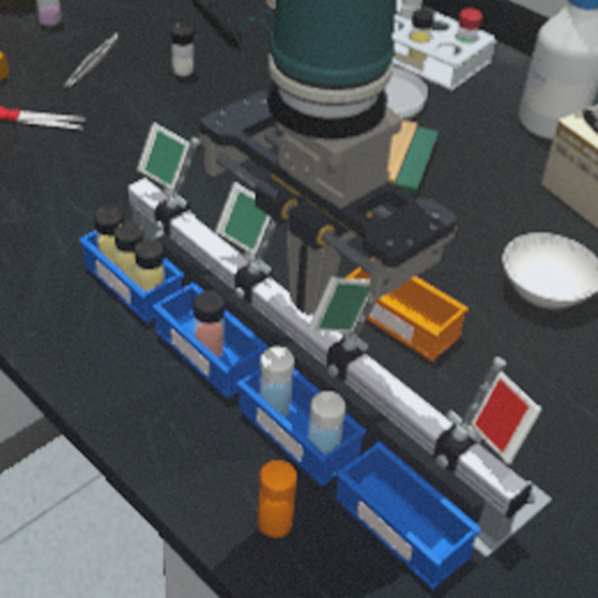

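The tag at (342,300) has swung partly forward on the finger, with no notable force. Next I sweep right.

>>> drive_tool --moves '[{"dx":0,"dy":0,"dz":-0.006,"yaw":0},{"dx":0,"dy":0,"dz":-0.012,"yaw":0},{"dx":0,"dy":0,"dz":-0.018,"yaw":0},{"dx":0,"dy":0,"dz":-0.024,"yaw":0},{"dx":-0.001,"dy":0,"dz":-0.03,"yaw":0},{"dx":-0.002,"dy":0,"dz":-0.036,"yaw":0},{"dx":-0.003,"dy":0,"dz":-0.042,"yaw":0},{"dx":-0.004,"dy":0,"dz":-0.048,"yaw":0},{"dx":-0.005,"dy":0,"dz":-0.052,"yaw":0},{"dx":-0.005,"dy":0,"dz":-0.052,"yaw":0},{"dx":-0.005,"dy":0,"dz":-0.052,"yaw":0},{"dx":-0.005,"dy":0,"dz":-0.052,"yaw":0}]'

```text
t: 6.1
ee_pos: [0.4587, -0.1185, 0.2885]
tool_rot: [[0.999, 0.0, 0.032], [-0.032, 0.0, 0.999], [0.0, -1.0, 0.0]]
wrist_force: [0.7, 0.1, 0.6]
width: 0.0004
```

```bash
python3 rel.py scene pics/s3.png
```

```text
t 6.1 x rel post -0.0170 y rel blue -0.0195 y rel pink -0.1295 tip z 0.0985 [0.65388713 0.12463743 0.55910983]
```

View pics/s3.png

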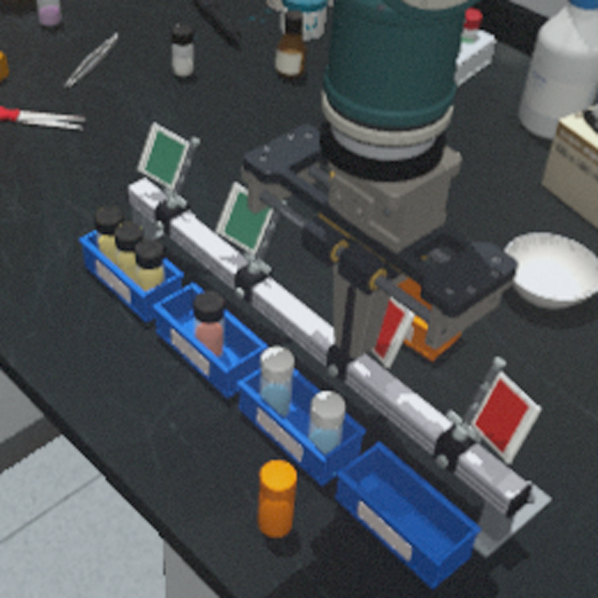

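The blue bin's tag now shows red at (392,330), over to the right. I'm lifting and moving above and behind the pink bin's tag.

>>> drive_tool --moves '[{"dx":-0.003,"dy":-0.04,"dz":0,"yaw":0},{"dx":-0.003,"dy":-0.08,"dz":0,"yaw":0},{"dx":-0.003,"dy":-0.12,"dz":0,"yaw":0},{"dx":-0.003,"dy":-0.12,"dz":0,"yaw":0},{"dx":0.02,"dy":-0.12,"dz":0.04,"yaw":0},{"dx":0.04,"dy":-0.12,"dz":0.08,"yaw":0},{"dx":0.06,"dy":-0.12,"dz":0.12,"yaw":0},{"dx":0.076,"dy":-0.12,"dz":0.162,"yaw":0},{"dx":0.076,"dy":-0.12,"dz":0.162,"yaw":0},{"dx":0.076,"dy":-0.12,"dz":0.162,"yaw":0},{"dx":0.076,"dy":-0.12,"dz":0.162,"yaw":0}]'

```text
t: 7.25
ee_pos: [0.5395, 0.0395, 0.4079]
tool_rot: [[0.999, -0.001, 0.034], [-0.034, -0.001, 0.999], [-0.001, -1.0, -0.001]]
wrist_force: [0.5, -1.3, 0.0]
width: 0.0006
```

```bash
python3 rel.py
```

```text
t 7.25 x rel post 0.0587 y rel blue 0.1410 y rel pink 0.0310 tip z 0.2179 [ 0.53784865 -1.30712195  0.00874631]
```

>>> drive_tool --moves '[{"dx":0,"dy":0.03,"dz":0.001,"yaw":0},{"dx":0,"dy":0.06,"dz":0.001,"yaw":0},{"dx":0,"dy":0.09,"dz":0.001,"yaw":0},{"dx":0,"dy":0.12,"dz":0.001,"yaw":0},{"dx":0,"dy":0.12,"dz":0.001,"yaw":0},{"dx":0,"dy":0.12,"dz":0.001,"yaw":0}]'

```text
t: 7.85
ee_pos: [0.5399, 0.0404, 0.2889]
tool_rot: [[0.999, -0.0, 0.035], [-0.035, -0.001, 0.999], [-0.0, -1.0, -0.001]]
wrist_force: [-0.4, -0.5, 0.1]
width: 0.0006
```

```bash
python3 rel.py
```

```text
t 7.85 x rel post 0.0591 y rel blue 0.1419 y rel pink 0.0319 tip z 0.0989 [-0.39694784 -0.46252597  0.0646899 ]
```

>>> drive_tool --moves '[{"dx":-0.008,"dy":0,"dz":0.001,"yaw":0},{"dx":-0.016,"dy":0,"dz":0.001,"yaw":0},{"dx":-0.022,"dy":0,"dz":0.001,"yaw":0},{"dx":-0.028,"dy":0,"dz":0.001,"yaw":0},{"dx":-0.034,"dy":0,"dz":0.001,"yaw":0},{"dx":-0.04,"dy":0,"dz":0.001,"yaw":0},{"dx":-0.046,"dy":0,"dz":0.001,"yaw":0},{"dx":-0.052,"dy":0,"dz":0.001,"yaw":0},{"dx":-0.058,"dy":0,"dz":0.001,"yaw":0},{"dx":-0.065,"dy":0,"dz":0.001,"yaw":0},{"dx":-0.072,"dy":0,"dz":0.001,"yaw":0},{"dx":-0.072,"dy":0,"dz":0.001,"yaw":0}]'

```text
t: 9.05
ee_pos: [0.467, 0.0451, 0.2884]
tool_rot: [[0.999, -0.001, 0.033], [-0.033, 0.0, 0.999], [-0.001, -1.0, 0.0]]
wrist_force: [-0.4, -0.1, 0.2]
width: 0.0006
```

```bash
python3 rel.py
```

```text
t 9.05 x rel post -0.0139 y rel blue 0.1442 y rel pink 0.0342 tip z 0.0984 [-0.36047775 -0.07654091  0.17251405]
```

>>> drive_tool --moves '[{"dx":0,"dy":0,"dz":-0.006,"yaw":0},{"dx":0,"dy":0,"dz":-0.012,"yaw":0},{"dx":0,"dy":0,"dz":-0.018,"yaw":0},{"dx":0,"dy":0,"dz":-0.024,"yaw":0},{"dx":-0.001,"dy":0,"dz":-0.03,"yaw":0},{"dx":-0.002,"dy":0,"dz":-0.036,"yaw":0},{"dx":-0.003,"dy":0,"dz":-0.042,"yaw":0},{"dx":-0.004,"dy":0,"dz":-0.048,"yaw":0},{"dx":-0.005,"dy":0,"dz":-0.054,"yaw":0},{"dx":-0.005,"dy":0,"dz":-0.054,"yaw":0},{"dx":-0.005,"dy":0,"dz":-0.054,"yaw":0},{"dx":-0.005,"dy":0,"dz":-0.054,"yaw":0}]'

```text
t: 10.25
ee_pos: [0.4613, -0.0085, 0.2885]
tool_rot: [[0.999, 0.0, 0.032], [-0.032, 0.0, 0.999], [0.0, -1.0, 0.0]]
wrist_force: [0.1, -0.6, 0.3]
width: 0.0005
```

>>> drive_tool --moves '[{"dx":-0.003,"dy":-0.04,"dz":0,"yaw":0},{"dx":-0.003,"dy":-0.08,"dz":0,"yaw":0},{"dx":-0.003,"dy":-0.12,"dz":0,"yaw":0},{"dx":-0.003,"dy":-0.12,"dz":0,"yaw":0},{"dx":-0.02,"dy":-0.15,"dz":0.05,"yaw":0},{"dx":-0.02,"dy":-0.15,"dz":0.1,"yaw":0},{"dx":-0.02,"dy":-0.15,"dz":0.15,"yaw":0},{"dx":-0.02,"dy":-0.15,"dz":0.2,"yaw":0},{"dx":-0.02,"dy":-0.15,"dz":0.25,"yaw":0},{"dx":-0.02,"dy":-0.15,"dz":0.3,"yaw":0},{"dx":-0.02,"dy":-0.15,"dz":0.35,"yaw":0},{"dx":-0.02,"dy":-0.15,"dz":0.35,"yaw":0}]'

```text
t: 11.45
ee_pos: [0.4507, 0.348, 0.437]
tool_rot: [[1.0, -0.002, 0.024], [-0.024, 0.002, 1.0], [-0.002, -1.0, 0.002]]
wrist_force: [-0.6, 0.6, -0.6]
width: 0.0004
```

```bash
python3 rel.py scene pics/s4.png; python3 rel.py top pics/t4.png
```

```text
t 11.45 x rel post -0.0398 y rel blue 0.4465 y rel pink 0.3365 tip z 0.2470 [-0.55771376  0.64285059 -0.57888031]
t 11.5 x rel post -0.0392 y rel blue 0.4450 y rel pink 0.3350 tip z 0.2470 [ 0.17083378 -0.29373649  0.46801338]
```

View pics/s4.png

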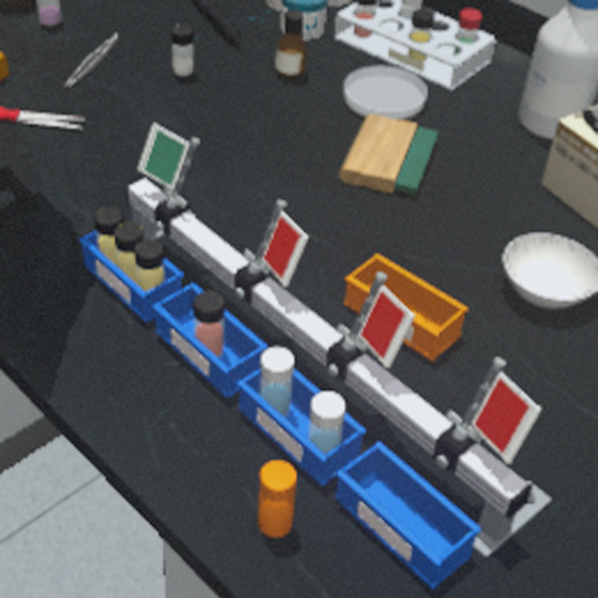

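View pics/t4.png

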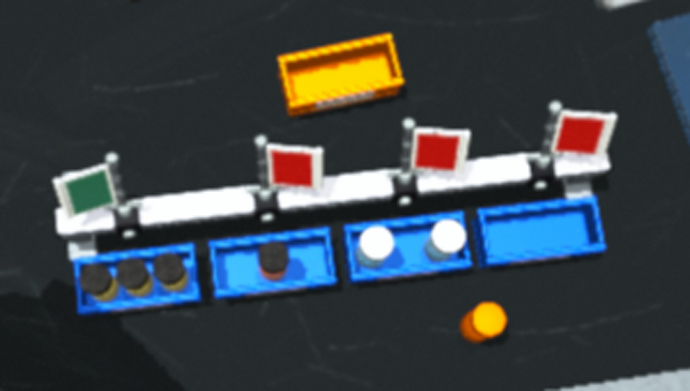

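Both views show green at yellow and red at the other three, with the vials standing as before. As a last check, I'll test numerically how fully each tag lies over.

```bash
python3 - <<'E'
import numpy as np,cv2
from workcell import vision
p=[.47811,-.04457,-.03147];c,s=np.cos(p[2]),np.sin(p[2]);a=np.radians(25)
pin=np.array([np.sin(a),0,np.cos(a)]);fr=np.array([-np.cos(a),0,np.sin(a)]);R=np.array([[c,-s,0],[s,c,0],[0,0,1]])
S=[vision.snapshot(n) for n in("top","scene")]
def center(y,th,S):
    f=th-1.309; d=np.cos(f)*fr+np.sin(f)*np.array([0,1,0])
    P=R@(np.array([0,y,.066])+.0365*pin+.024*d)+[p[0],p[1],0]
    E=np.array(S["extrinsics"]);return cv2.projectPoints(P[None],cv2.Rodrigues(E[:3,:3])[0],E[:3,3],S["intrinsics"],S["distortion"])[0][0,0]
for s_ in S:
    h=cv2.cvtColor(s_["frame"],cv2.COLOR_RGB2HSV).astype(int); H,Sa,V=h[...,0],h[...,1],h[...,2]
    red=((H<6)|(H>172))&(Sa>150)&(V>80); grn=(H>55)&(H<95)&(Sa>80)&(V>40)
    for y,m,t0 in((.165,grn,2.618),(.055,red,0),(-.055,red,0),(-.165,red,0)):
        q=center(y,t0,s_); n,l,st,ce=cv2.connectedComponentsWithStats(m.astype(np.uint8))
        ok=[i for i in range(1,n) if st[i,4]>30]; i=min(ok,key=lambda i:np.linalg.norm(ce[i]-q))
        print(y,"seen",ce[i].round(1),"full",q.round(1),"0.2 rad short",center(y,abs(t0-.2),s_).round(1))
E
```

```text
0.165 seen [238.5 223.1] full [238.2 224.2] 0.2 rad short [239.2 226.1]
0.055 seen [326.5 212.9] full [328.3 213.8] 0.2 rad short [327.7 215.9]
-0.055 seen [389.4 205.5] full [391.1 206.6] 0.2 rad short [390.7 208.7]
-0.165 seen [451.7 198.2] full [453.2 199.5] 0.2 rad short [453.  201.5]
0.165 seen [300.9 198.1] full [300.3 198.5] 0.2 rad short [299.2 198.9]
0.055 seen [351.8 236.7] full [352.4 238.4] 0.2 rad short [350.2 238.1]
-0.055 seen [395.7 270.5] full [396.5 272.2] 0.2 rad short [394.2 271.9]
-0.165 seen [447.5 310.2] full [448.5 312. ] 0.2 rad short [446.2 311.9]
```

```bash
python3 -c "
from workcell import order
print(order.job_done())"
```

```text
the job is handed in; nothing more can be done
None
```

I turned the two wrong tags, behind the blue bin (two vials) and the pink bin (one vial), from green to red with the closed fingertips. The green tag at the full yellow bin and the red tag at the empty bin were already right, so I left them alone. I handed the job in at about 12 s of the 67 s allowed.

- **Tags:** the last pictures from both cameras show green at yellow and red at pink, blue and empty. The tag faces sit about 1–2 px from where fully turned tags should appear. The offset is much the same for the two tags I turned as for the untouched red one, so I read it as calibration error rather than a tag stopping short.
- **Vials:** they look upright and unmoved in both pictures. I judged this by eye and did not measure their positions.
- **Forces:** wrist force read under about 1.6 N each time I checked it. I did not measure contact force on the tags directly, and I had no reading of it during the moves themselves.
- **Arm:** it ended clear of everything, about 0.25 m above the bench and to the left of the rail.

No check failed; one move call was refused for missing keys and caused no motion.

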